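# Stir the drying milling balls

### The arm

A 6-joint arm with a two-finger parallel gripper is mounted at the origin on the work surface; the furniture and walls round the work are solid. World frame = base frame: x ahead of the robot, y to its left, z up, the work surface at z = 0. Lengths are in m, angles in rad, forces in N, time in s.
With the tool pointing down it reaches from about 0.25 to 0.725 m from the base axis. Payload 4 kg.
Tool frame: the origin (TCP) lies at the very end of the fingers, on their centre line; the grasp point (between the pads) lies 19 mm behind it (robot.tcp_to_grasp is the distance from the TCP to the grasp point, in m); x points along the fingers, y is the direction in which the jaws open and shut, and the axes are right-handed (so a half turn about x gives the same grasp; the last joint's range is limited). The gripper opens to 85 mm and grips with 20 to 120 N. Pads are 22 mm wide; open, the fingers measure 114 mm over their backs; the gripper's body (76 mm by 85 mm) begins 54 mm behind the grasp point. The pads swing forward as they close: fully open they stand 13 mm farther back than shut.
Start: joints at [-1.188, 0.241, 0.005, 1.335, 0, 1.571], TCP at [0.187, -0.464, 0.231] pointing down, gripper open.
Joint ranges: [-2.72, 2.72], [-1.05, 1.87], [-1.09, 1.28], [-1.99, 2.15], [-1.42, 1.44], [-3.14, 3.14]. Speed limits (rad/s): [2.79, 2.79, 3.14, 3.14, 3.14, 3.14].

### API

Orientations are given as a unit quaternion [x, y, z, w].
In Python, from station import robot gives the robot as it stands. Calls block until the motion is done:
- robot.move_pose(position, orientation): joint-space move of the TCP to a pose.
- robot.line_to(position, rotation=None, vel=0.15, max_force=None): straight line of the TCP; rotation=None keeps the orientation; vel is the mean speed in m/s. With max_force (N) it stops when the force on the tool has changed by that much, and returns True; else False.
- robot.set_joints(angles): joint-space move.
- robot.command_gripper(opening, squeeze=None): finger opening in m; squeeze is the grip in N (None keeps the last); returns when the fingers have stopped.
- robot.hold(seconds).
- robot.solve_ik(position, orientation): joint angles nearest the present ones, or None.
- robot.snapshot(name): name is "scene" or "side" or "wrist"; returns the picture (384x512x3 uint8, red, green, blue); there is no depth.
- robot.camera_params(name): a dict with "vertical_fov" (degrees; the focal length in pixels is half the picture's height over the tangent of half this angle, whatever the lens; pixels are square), "cx", "cy" (the principal point, pixels), "rvec" (rotation vector, rad) and "tvec" (3), from world to camera coordinates, as OpenCV has them; the wrist camera has in their place "mount" (4x4, takes a point from camera to tool coordinates, whose origin is the TCP and whose axes are the tool frame's). Camera axes: x right, y down, z forward; pixel columns grow to the right and rows downward; lengths in m; the calibration is good to about 2 mm. The wrist camera is an equidistant fisheye: a pixel r from the principal point sees the ray r / f radians off the axis. A picture is of the moment at which its call begins: read the wrist's pose just before it. camera_params takes no time and is no camera call.
A pose or a line that the arm cannot do raises robot.IKError and nothing moves.
- robot.sign_off(): hands the job in, once; it reports no verdict.
Readings, each from a call of its own:
- robot.get_t(): time.
- robot.get_q(): joint angles.
- robot.get_qd(): joint speeds.
- robot.get_tau(): joint torques, N m.
- robot.get_ee_pos(): TCP position.
- robot.get_orientation(): TCP orientation.
- robot.get_ft_force(): force on the tool from outside, world axes, zero at the start.
- robot.get_wrist_torque(): the same for the moment, N m.
- robot.get_opening(): finger opening in m.
Only numpy, scipy, OpenCV 4.12 (cv2) and the standard library are available. Lean on these libraries where they do the work, as an engineer would, in place of code of your own. Each camera call takes 0.05 s, during which the arm holds its last target.

### The job

The rinsed porcelain milling balls are drying in the wooden box: slide its lid to the left until it is fully open, then take the wooden stick from its rest and, with its paddle end down among the balls close to the box's floor, stir two full turns round the middle of the box, clockwise seen from above, starting and finishing on the side nearest the robot, wide enough that balls at its left, right and far sides are shifted. Then lay the stick back level in both notches of its rest as you found it, and leave the lid open, all the balls in the box, and the tape roll and the wide jar where they are.

Things in the scene. Friction and masses are not known exactly. Their poses are not given: they have to be found in the camera images.
- drying_box: Fixed, heavy, pale wooden drying box. Origin on the table under the middle of the box; x roughly away from the robot, y roughly to its left, z up. The near, left, far and right sides of the middle are -x, +y, +x and -y. Beyond the +y end its two grooved long walls run on 170 mm as runners for the open lid.
- box_floor (a point): Middle of the box's inner floor, 8 mm above the table; axes as the box's. Inside, the box is 170 mm along x and 140 mm along y. No ball starts at the middle or just near of it. End walls (at y -70 and +70 mm) reach 26 mm above this floor; long walls (at x -85 and +85 mm, 16 mm thick, with the grooved lips) reach 38 mm above it.
- lid (a joint): Travel of the flat plywood lid, 186 x 156 x 5 mm, along its grooves towards the box's +y (left), in m: 0 shut, 0.160 fully open at the stop; it starts 0 to 0.03 open. It cannot lift out and slides with about 1.5 N of friction, staying where it is left.
- lid_grip (a point): On the upright grip block of the lid, in the middle of the lid: block 60 mm long along the box's x, 14 mm thick along its y, standing 32 mm above the lid's top. This point is on its centre line, 11 mm below its top, 21 mm above the lid's top face and 53.5 mm above the box's inner floor. Axes as the box's.
- stick: Plain wooden stirring stick, 230 mm long, about 50 g, lying level in its rest. Origin under the middle of its length, 7 mm below its centre line; x axis along it, from the paddle end to the handle end; z up. From x -115 to -45 mm a flat paddle, 26 mm wide (y) and 9 mm thick (z); from -45 to +115 mm a square handle, 14 x 14 mm.
- stick_tip (a point): Middle of the paddle's end face: x -115 mm, on the stick's centre line.
- stick_grip (a point): A good place to hold the handle: x +20 mm, on the stick's centre line, 135 mm from the paddle's end. It lies clear between the cheeks of the rest.
- stick_rest: Fixed wooden rest: base board 170 x 70 x 8 mm (x -60 to +110 mm), two upright cheeks 10 mm thick and 60 mm wide at x -33 and +85 mm. In the top of each an open notch, 24 mm wide, floor 36 mm and rims 49 mm above the table, centred on y = 0. Origin on the table; x along the lying stick from paddle to handle (roughly towards the robot), z up.
- rest_seat (a point): Where the stick's origin lies when the stick lies in both notches, paddle end outside the cheek at -x: the rest's x 0, y 0, 36 mm above the table.
- tape_roll: Bystander: roll of masking tape lying flat, 100 mm across, 25 mm high, beyond the box. Origin at its underside.
- wide_jar: Bystander: wide lidded jar, 78 mm across, 82 mm high, to the right. Origin at its underside.
- ball0_center (a point): Centre of a white porcelain milling ball, 22 mm across, 16 g, glazed and slippery, loose on the box's floor; starts near right of the middle of the box.
- ball1_center (a point): Centre of a white porcelain milling ball, 22 mm across, 16 g, glazed and slippery, loose on the box's floor; starts near left of the middle of the box.
- ball2_center (a point): Centre of a white porcelain milling ball, 22 mm across, 16 g, glazed and slippery, loose on the box's floor; starts right of the middle of the box.
- ball3_center (a point): Centre of a white porcelain milling ball, 22 mm across, 16 g, glazed and slippery, loose on the box's floor; starts left of the middle of the box.
- ball4_center (a point): Centre of a white porcelain milling ball, 22 mm across, 16 g, glazed and slippery, loose on the box's floor; starts far right of the middle of the box.
- ball5_center (a point): Centre of a white porcelain milling ball, 22 mm across, 16 g, glazed and slippery, loose on the box's floor; starts far middle of the middle of the box.
- ball6_center (a point): Centre of a white porcelain milling ball, 22 mm across, 16 g, glazed and slippery, loose on the box's floor; starts far left of the middle of the box.
- ball7_center (a point): Centre of a white porcelain milling ball, 22 mm across, 16 g, glazed and slippery, loose on the box's floor; starts farthest, right of the middle of the box.
- ball8_center (a point): Centre of a white porcelain milling ball, 22 mm across, 16 g, glazed and slippery, loose on the box's floor; starts farthest, left of the middle of the box.

How it is judged:
On the way, in this order (a step that is already met when the one before it is completed fails the run):
1. the lid is slid fully open (at least 147 of 160 mm) (value of joint lid above 0.147 m), for 0.2 s.
2. the paddle end, down among the balls, passes the near side of the middle of the box (first turn) (z of stick_tip in the frame of box_floor below 0.018 m and x of stick_tip in the frame of box_floor between -0.07 and -0.014 m and y of stick_tip in the frame of box_floor between -0.012 and 0.012 m), for 0.03 s.
3. the paddle end, down among the balls, passes the left side of the middle of the box (first turn) (z of stick_tip in the frame of box_floor below 0.018 m and y of stick_tip in the frame of box_floor between 0.014 and 0.065 m and x of stick_tip in the frame of box_floor between -0.012 and 0.012 m), for 0.03 s.
4. the paddle end, down among the balls, passes the far side of the middle of the box (first turn) (z of stick_tip in the frame of box_floor below 0.018 m and x of stick_tip in the frame of box_floor between 0.014 and 0.07 m and y of stick_tip in the frame of box_floor between -0.012 and 0.012 m), for 0.03 s.
5. the paddle end, down among the balls, passes the right side of the middle of the box (first turn) (z of stick_tip in the frame of box_floor below 0.018 m and y of stick_tip in the frame of box_floor between -0.065 and -0.014 m and x of stick_tip in the frame of box_floor between -0.012 and 0.012 m), for 0.03 s.
6. the paddle end, down among the balls, passes the near side of the middle of the box (second turn) (all of step 2), for 0.03 s.
7. the paddle end, down among the balls, passes the left side of the middle of the box (second turn) (all of step 3), for 0.03 s.
8. the paddle end, down among the balls, passes the far side of the middle of the box (second turn) (all of step 4), for 0.03 s.
9. the paddle end, down among the balls, passes the right side of the middle of the box (second turn) (all of step 5), for 0.03 s.
10. the paddle end, down among the balls, passes the near side of the middle of the box (second turn complete) (all of step 6), for 0.03 s.
At the end, for the whole second after the job is handed in: Lid open at least 147 mm; all nine balls inside the box; at least one each of those that began left, right and far over 6 mm from its start; stick at rest level in both notches: origin within -20/+30 mm lengthwise, 12 mm sideways, 6 mm in height of the seat, within 0.12 rad of the rest (value of joint lid above 0.147 m and x of ball0_center in the frame of box_floor between -0.085 and 0.085 m and y of ball0_center in the frame of box_floor between -0.07 and 0.07 m and z of ball0_center in the frame of box_floor between 0 and 0.03 m and x of ball1_center in the frame of box_floor between -0.085 and 0.085 m and y of ball1_center in the frame of box_floor between -0.07 and 0.07 m and z of ball1_center in the frame of box_floor between 0 and 0.03 m and x of ball2_center in the frame of box_floor between -0.085 and 0.085 m and y of ball2_center in the frame of box_floor between -0.07 and 0.07 m and z of ball2_center in the frame of box_floor between 0 and 0.03 m and x of ball3_center in the frame of box_floor between -0.085 and 0.085 m and y of ball3_center in the frame of box_floor between -0.07 and 0.07 m and z of ball3_center in the frame of box_floor between 0 and 0.03 m and x of ball4_center in the frame of box_floor between -0.085 and 0.085 m and y of ball4_center in the frame of box_floor between -0.07 and 0.07 m and z of ball4_center in the frame of box_floor between 0 and 0.03 m and x of ball5_center in the frame of box_floor between -0.085 and 0.085 m and y of ball5_center in the frame of box_floor between -0.07 and 0.07 m and z of ball5_center in the frame of box_floor between 0 and 0.03 m and x of ball6_center in the frame of box_floor between -0.085 and 0.085 m and y of ball6_center in the frame of box_floor between -0.07 and 0.07 m and z of ball6_center in the frame of box_floor between 0 and 0.03 m and x of ball7_center in the frame of box_floor between -0.085 and 0.085 m and y of ball7_center in the frame of box_floor between -0.07 and 0.07 m and z of ball7_center in the frame of box_floor between 0 and 0.03 m and x of ball8_center in the frame of box_floor between -0.085 and 0.085 m and y of ball8_center in the frame of box_floor between -0.07 and 0.07 m and z of ball8_center in the frame of box_floor between 0 and 0.03 m and distance of any of ball1_center, ball3_center, ball6_center from where it was at the start of the episode above 0.006 m and distance of any of ball0_center, ball2_center, ball4_center from where it was at the start of the episode above 0.006 m and distance of any of ball4_center, ball5_center, ball6_center, ball7_center, ball8_center from where it was at the start of the episode above 0.006 m and x of stick in the frame of rest_seat between -0.02 and 0.03 m and y of stick in the frame of rest_seat between -0.012 and 0.012 m and z of stick in the frame of rest_seat between -0.006 and 0.006 m and angle between the x axis of stick and the x axis of stick_rest, either way round below 0.12 rad and angle between stick's own z axis and vertical below 0.15 rad and linear speed of stick below 0.02 m/s); the robot touches nothing.
It fails at once if the tape roll is pushed more than 25 mm or tipped (distance of tape_roll from where it was at the start of the episode above 0.025 m or angle between tape_roll's own z axis and vertical above 0.4 rad).
It fails at once if the wide jar is pushed more than 25 mm or tipped (distance of wide_jar from where it was at the start of the episode above 0.025 m or angle between wide_jar's own z axis and vertical above 0.4 rad).
It also fails if it takes over 64 s, if anything falls off the work surface, if the arm or the gripper's body presses on something with over 40 N, if the wrist force passes 120 N, or if a joint passes its speed limit or range.

## Working session

There is one attempt and no reset: what is moved stays moved. The work goes in short steps, each a Python script; the robot and the scene stay as the last script left them, time stands still between calls to the robot, and variables do not carry over. Pictures are saved under pics/ and viewed, and the job is handed in when it is done.

```bash
ls; mkdir -p pics
python3 - <<'E'
from station import robot
import cv2
for n in ("scene","side","wrist"):
    im=robot.snapshot(n); cv2.imwrite(f"pics/{n}0.png",im[:,:,::-1]); print(n,robot.camera_params(n))
print(robot.get_ee_pos(),robot.get_orientation(),robot.get_t(),robot.tcp_to_grasp)
E
```

```text
pics
scene {'vertical_fov': 47.541330383674264, 'cx': 245.12090918931912, 'cy': 185.2507709353112, 'rvec': array([ 1.03518138, -2.53582243,  0.88144374]), 'tvec': array([0.3647523 , 0.37532765, 0.99313444])}
side {'vertical_fov': 45.27182745840824, 'cx': 247.4694738769088, 'cy': 192.2037691672575, 'rvec': array([ 2.23431618, -0.36372659,  0.15372771]), 'tvec': array([-0.55802599,  0.15651996,  1.24955081])}
wrist {'vertical_fov': 65.70646984690485, 'cx': 257.681006003243, 'cy': 191.93999631972633, 'mount': array([[ 9.30536856e-04, -3.15243141e-01,  9.49010483e-01,
        -1.41740250e-01],
       [ 9.99999566e-01,  2.45050306e-04, -8.99132348e-04,
        -1.24724084e-03],
       [ 5.08899961e-05,  9.49010907e-01,  3.15243232e-01,
        -8.13644971e-02],
       [ 0.00000000e+00,  0.00000000e+00,  0.00000000e+00,
         1.00000000e+00]])}
[ 0.18658504 -0.46336512  0.23061785] [-0.69409748 -0.13507378  0.69429367 -0.13394052] 0.15 0.0187
```

View pics/scene0.png

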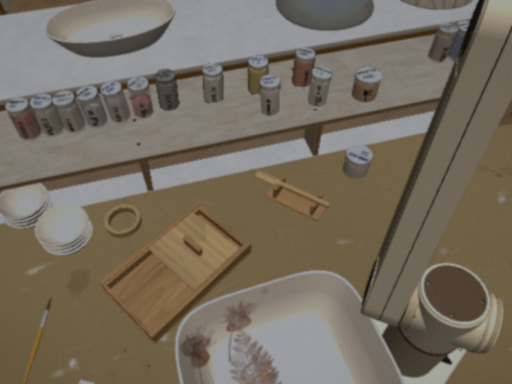

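View pics/side0.png

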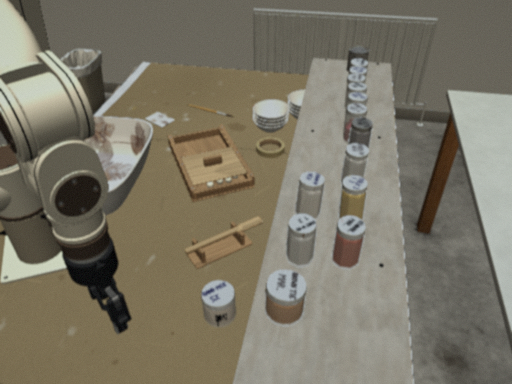

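View pics/wrist0.png

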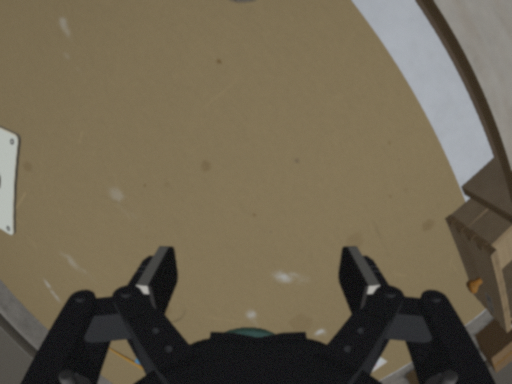

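Scene view: box outline about (103,283)-(200,207)-(250,247)-(152,335), grip block about (193,244), stick from (257,176) to (328,204), jar (358,161), tape (122,221). I'll enlarge these regions and set up ray casting.

```bash
cat > h.py <<'E'
import numpy as np, cv2
from station import robot
from scipy.spatial.transform import Rotation as R
def cam(n):
    p=robot.camera_params(n); f=192/np.tan(np.radians(p['vertical_fov']/2))
    return p,f
def ray(n,uv):
    p,f=cam(n); M=R.from_rotvec(p['rvec']).as_matrix(); 
    d=M.T@np.array([(uv[0]-p['cx'])/f,(uv[1]-p['cy'])/f,1]); o=-M.T@p['tvec']; return o,d/np.linalg.norm(d)
def plane(n,uv,z):
    o,d=ray(n,uv); return o+d*(z-o[2])/d[2]
def proj(n,X):
    p,f=cam(n); M=R.from_rotvec(p['rvec']).as_matrix(); c=M@np.asarray(X)+p['tvec']; return np.array([p['cx']+f*c[0]/c[2],p['cy']+f*c[1]/c[2]])
def tri(uvs):
    A=np.zeros((3,3));b=np.zeros(3);L=[]
    for n,uv in uvs:
        o,d=ray(n,uv);P=np.eye(3)-np.outer(d,d);A+=P;b+=P@o;L.append((o,d))
    X=np.linalg.solve(A,b); return X,[np.linalg.norm(np.cross(X-o,d)) for o,d in L]
def wpose():
    return np.array(robot.get_ee_pos()),R.from_quat(robot.get_orientation()).as_matrix()
def wray(pose,uv):
    p,f=cam('wrist'); v=np.array([uv[0]-p['cx'],uv[1]-p['cy']]);r=np.hypot(*v);t=r/f
    d=np.array([*(v/max(r,1e-9)*np.sin(t)),np.cos(t)]); m=p['mount']; 
    return pose[0]+pose[1]@m[:3,3], pose[1]@m[:3,:3]@d
def wplane(pose,uv,z):
    o,d=wray(pose,uv); return o+d*(z-o[2])/d[2]
def crop(im,x0,y0,x1,y1,s,fn):
    cv2.imwrite(fn,cv2.resize(im[y0:y1,x0:x1,::-1],None,fx=s,fy=s,interpolation=cv2.INTER_CUBIC))
def down(yaw):
    # tool x down, tool y (jaw) horizontal at angle yaw
    y=np.array([np.cos(yaw),np.sin(yaw),0]);x=np.array([0,0,-1.]);z=np.cross(x,y)
    return R.from_matrix(np.stack([x,y,z],1)).as_quat()
E
python3 - <<'E'
from h import *
s=cv2.imread('pics/scene0.png')[:,:,::-1]; d=cv2.imread('pics/side0.png')[:,:,::-1]
crop(s,90,190,260,345,4.5,'pics/s_box.png'); crop(s,245,140,385,230,5.5,'pics/s_rest.png')
crop(d,160,115,270,205,7,'pics/d_box.png'); crop(d,170,205,290,330,4.5,'pics/d_rest.png')
for z in(0.046,):
  for uv in [(103,283),(200,207),(250,247),(152,335)]: print(uv,plane('scene',uv,z))
print(tri([('scene',(193,244)),('side',(212,160))]))
print('stick ends',plane('scene',(257,176),.043),plane('scene',(328,204),.043),plane('side',(190,248),.043),plane('side',(262,221),.043))
E
```

```text
(103, 283) [0.60804233 0.39327103 0.046     ]
(200, 207) [0.60901962 0.07806001 0.046     ]
(250, 247) [0.42270371 0.07274822 0.046     ]
(152, 335) [0.42169739 0.38806613 0.046     ]
(array([0.52655054, 0.17301479, 0.05935207]), [np.float64(0.00036015001053985176), np.float64(0.00036015001053995747)])
stick ends [ 0.57492297 -0.11239536  0.043     ] [ 0.36518628 -0.17560143  0.043     ] [ 0.37770483 -0.16494048  0.043     ] [ 0.58750106 -0.12917411  0.043     ]
```

View pics/s_box.png

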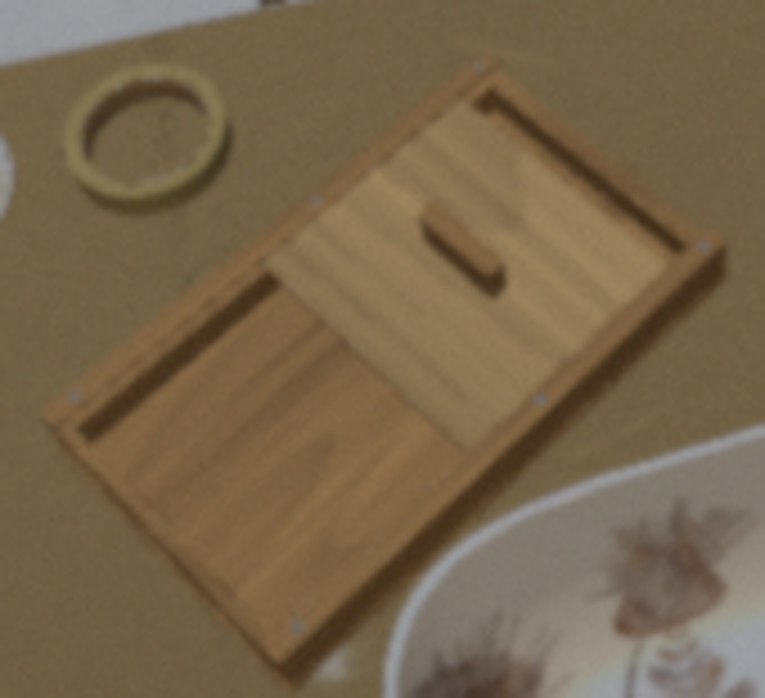

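View pics/s_rest.png

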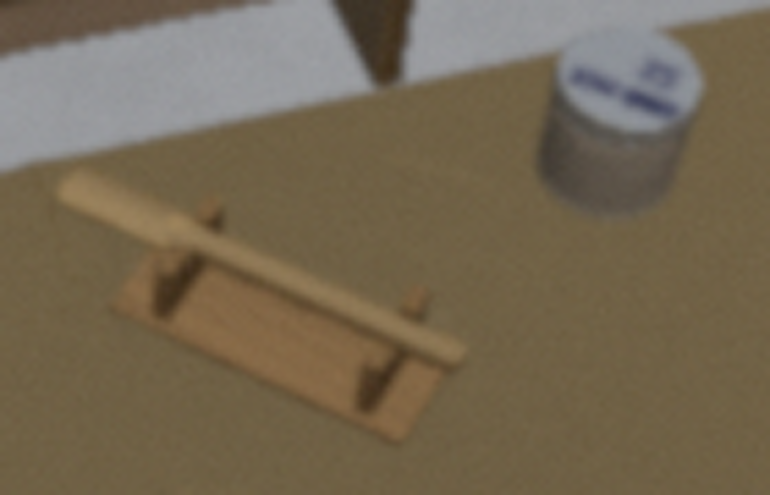

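View pics/d_box.png

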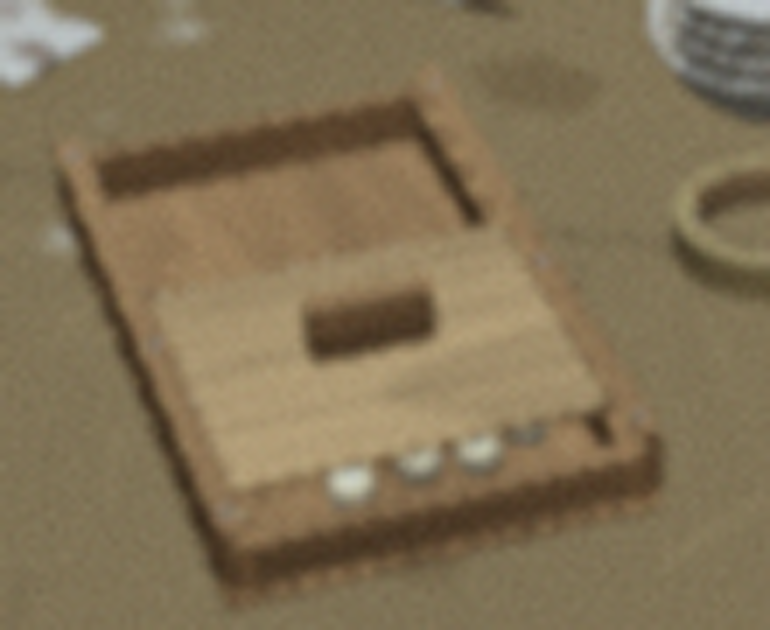

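View pics/d_rest.png

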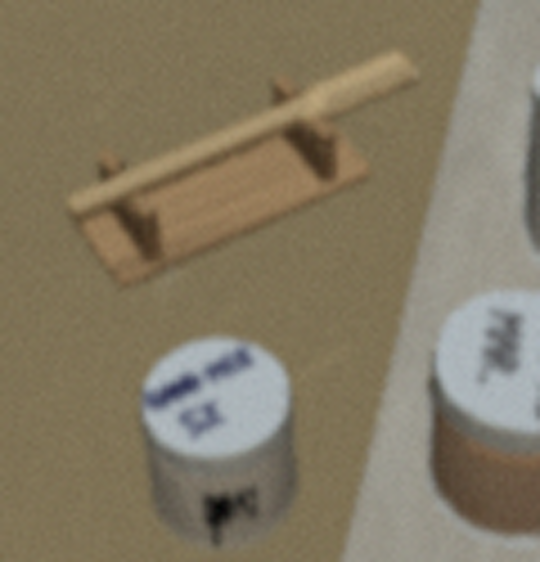

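Run:
```python
from h import *
S=lambda x,y,o,s:(o[0]+(x+.5)/s-.5,o[1]+(y+.5)/s-.5)
sb=lambda x,y:('scene',S(x,y,(90,190),4.5)); sr=lambda x,y:('scene',S(x,y,(245,140),5.5))
db=lambda x,y:('side',S(x,y,(160,115),7)); dr=lambda x,y:('side',S(x,y,(170,205),4.5))
T={'paddle end top':(sr(70,190),dr(409,70)),'handle end':(sr(458,355),dr(76,208)),'neck':(sr(185,232),dr(310,106)),
'jar top c':(sr(630,82),dr(216,398)),
'near-right corner':(sb(725,245),db(225,575)),'far-right':(sb(487,55),db(660,450)),'far left':(sb(45,412),db(430,68)),'near left':(sb(290,655),db(62,150)),
'screwFR':(sb(481,66),db(641,415)),'screwNR':(sb(704,246),db(230,510)),'screwNm':(sb(540,398),db(155,343)),'screwFm':(sb(316,199),db(541,262)),'screwFL':(sb(74,397),db(436,90)),'screwNL':(sb(297,627),db(73,157)),
'gripfar':(sb(430,210),db(425,290)),'gripnear':(sb(500,268),db(310,308)),
'base nr':(sr(402,440),dr(125,285)),'base far':(sr(115,305),None)}
for k,v in T.items():
    if v[1]: X,e=tri(v); print(k,X.round(4),np.round(e,4))
```

```text
paddle end top [ 0.5842 -0.1213  0.0385] [0.0021 0.0021]
handle end [ 0.3657 -0.1739  0.0447] [0.0011 0.0011]
neck [ 0.5164 -0.1379  0.0451] [0.0011 0.0011]
jar top c [ 0.3998 -0.3557  0.0784] [0.0018 0.0018]
near-right corner [0.4331 0.0568 0.0264] [0.0024 0.0024]
far-right [0.6313 0.0664 0.0359] [0.0013 0.0013]
far left [0.6179 0.3962 0.0454] [0.0005 0.0005]
near left [0.4221 0.3849 0.042 ] [0.0022 0.0022]
screwFR [0.6244 0.0786 0.0462] [0.0014 0.0014]
screwNR [0.4375 0.0737 0.0453] [0.0015 0.0015]
screwNm [0.433  0.2036 0.0461] [0.0006 0.0006]
screwFm [0.6198 0.2091 0.0456] [0.0003 0.0003]
screwFL [0.6163 0.3798 0.042 ] [0.0005 0.0005]
screwNL [0.4276 0.3737 0.0448] [0.0002 0.0002]
gripfar [0.5544 0.1745 0.0672] [0. 0.]
gripnear [0.4986 0.1727 0.0699] [0.0021 0.0021]
base nr [ 0.386  -0.1659 -0.0395] [0.0045 0.0045]
```

Screws give the box well: the wall tops come out at z≈0.046 as expected, and spacing across is 187 mm (202−15). The box yaw is about 0.028 and the grip block is near (0.526, 0.173). The stick measures about 0.225 m at z≈0.045, which is consistent. Next I'll check reachability for all phases.

```bash
cat >> h.py <<'E'
def stirR(phi,psi):
    # tool x forward (azimuth psi), pitched down phi; tool z = paddle dir (down, back)
    a=np.array([np.cos(psi),np.sin(psi),0]);k=np.array([0,0,1.])
    x=np.cos(phi)*a-np.sin(phi)*k; z=-np.sin(phi)*a-np.cos(phi)*k; y=np.cross(z,x)
    return R.from_matrix(np.stack([x,y,z],1))
def tcp_for_tip(tip,Rm,L=.135,g=.0187):
    # grasp point + L*z = tip ; tcp = grasp + g*x
    M=Rm.as_matrix(); return np.asarray(tip)-L*M[:,2]+g*M[:,0]
E
python3 - <<'E'
from h import *
b=.028
print('tool y now',wpose()[1][:,1])
for s in(1,-1): print('lid',s,[np.round(robot.solve_ik(p,down(b+s*np.pi/2)),2) if robot.solve_ik(p,down(b+s*np.pi/2)) is not None else None for p in([.526,.173,.2],[.526,.173,.047],[.52,.315,.047])])
st=np.arctan2(.053,.218)
for s in(1,-1): print('stick',s,[np.round(robot.solve_ik(p,down(st+s*np.pi/2)),2) for p in([.453,-.153,.2],[.453,-.153,.026])])
for phi in np.radians([10,20,30,40]):
  for psi in(.03,.15,.28):
    Rm=stirR(phi,psi)
    r=[robot.solve_ik(tcp_for_tip(np.array([.525,.15,.018])+d,Rm),Rm.as_quat()) for d in np.array([[-.045,0,0],[.045,0,0],[0,.04,0],[0,-.04,0],[-.03,0,.1]])]
    print(np.degrees(phi),psi,[None if q is None else np.round(q,2) for q in r])
E
```

```text
tool y now [ 0.37349685 -0.92763002 -0.00162618]
lid 1 [array([0.32, 0.36, 0.09, 1.3 , 0.  , 0.29]), array([ 0.32,  0.49, -0.14,  0.94,  0.  ,  0.29]), array([0.54, 0.58, 0.03, 1.01, 0.  , 0.52])]
lid -1 [array([ 0.32,  0.36,  0.09,  1.3 ,  0.  , -2.85]), array([ 0.32,  0.49, -0.14,  0.94,  0.  , -2.85]), array([ 0.54,  0.58,  0.03,  1.01,  0.  , -2.62])]
stick 1 [array([-0.33,  0.21, -0.11,  1.24,  0.  , -0.56]), array([-0.33,  0.4 , -0.37,  0.81,  0.  , -0.56])]
stick -1 [array([-0.33,  0.21, -0.11,  1.24,  0.  ,  2.58]), array([-0.33,  0.4 , -0.37,  0.81,  0.  ,  2.58])]
10.0 0.03 [None, array([ 0.43,  0.76, -1.08, -1.65, -0.39, -3.07]), None, None, None]
10.0 0.15 [None, None, None, None, None]
10.0 0.28 [None, None, None, None, None]
20.0 0.03 [None, array([ 0.39,  0.52, -0.98, -1.13, -0.34, -3.01]), array([ 0.54,  0.51, -1.03, -1.14, -0.48, -2.95]), None, array([ 0.48,  0.09, -1.05, -0.75, -0.42, -2.98])]
20.0 0.15 [None, array([ 0.32,  0.52, -1.  , -1.17, -0.16, -3.08]), array([ 0.47,  0.52, -1.06, -1.21, -0.3 , -3.03]), None, array([ 0.4 ,  0.08, -1.07, -0.79, -0.24, -3.05])]
[... 1114 characters left out ...]
-0.22, -2.95]), array([ 0.44,  0.33, -0.72, -0.31, -0.31, -2.87]), array([ 0.26,  0.29, -0.8 , -0.37, -0.18, -2.99]), array([ 0.38,  0.05, -0.7 , -0.02, -0.27, -2.91])]
40.0 0.15 [array([ 0.36,  0.24, -0.88, -0.41, -0.16, -3.01]), array([ 0.29,  0.36, -0.67, -0.33, -0.11, -3.05]), array([ 0.41,  0.32, -0.74, -0.35, -0.2 , -2.97]), array([ 0.22,  0.29, -0.8 , -0.39, -0.06, -3.09]), array([ 0.34,  0.04, -0.72, -0.05, -0.15, -3.02])]
40.0 0.28 [array([ 0.31,  0.24, -0.88, -0.43, -0.02, -3.12]), array([ 0.25,  0.36, -0.68, -0.34,  0.02,  3.12]), array([ 0.37,  0.32, -0.75, -0.37, -0.07, -3.09]), array([ 0.18,  0.29, -0.8 , -0.39,  0.07,  3.08]), array([ 0.3 ,  0.04, -0.72, -0.06, -0.01, -3.13])]
```

Run:
```python
from h import *
print('tray rim',tri([('scene',(330,272)),('side',(150,122))]))
print('shelf edge', plane('side',(300,130),0.), plane('scene',(150,187),0.), tri([('scene',(150,187)),('side',(305,95))]))
robot.move_pose([.51,.14,.24],down(.028+np.pi/2))
p=wpose(); im=robot.snapshot('wrist'); cv2.imwrite('pics/w1.png',im[:,:,::-1]); np.savez('w1.npz',a=p[0],b=p[1]); print(robot.get_t(),p[0])
```

```text
tray rim (array([0.2692928 , 0.09136694, 0.26101536]), [np.float64(0.08167285595920307), np.float64(0.08167285595920315)])
shelf edge [0.90083247 0.33278777 0.        ] [0.79937123 0.11412332 0.        ] (array([0.76091999, 0.16133305, 0.18889524]), [np.float64(0.08464565532152853), np.float64(0.08464565532152848)])
2.6333 [0.51019331 0.1391623  0.24002247]
```

View pics/w1.png

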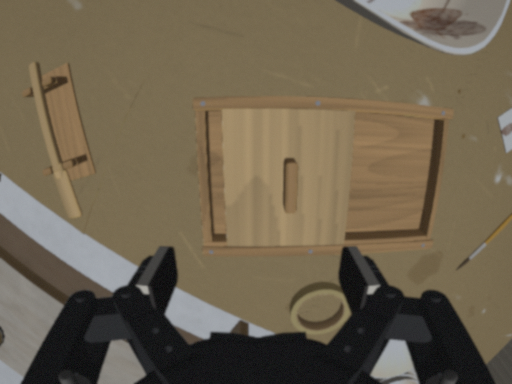

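The wrist view is clean: box edges at columns 197–450, grip block around (290,185), stick from (35,63) to (74,215). I'll cast rays on the given heights.

Run:
```python
from h import *
im=cv2.imread('pics/w1.png')[:,:,::-1]; crop(im,190,90,360,265,4,'pics/w1b.png'); crop(im,15,50,105,225,3.4,'pics/w1s.png')
```

```text
(no output)
```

View pics/w1b.png

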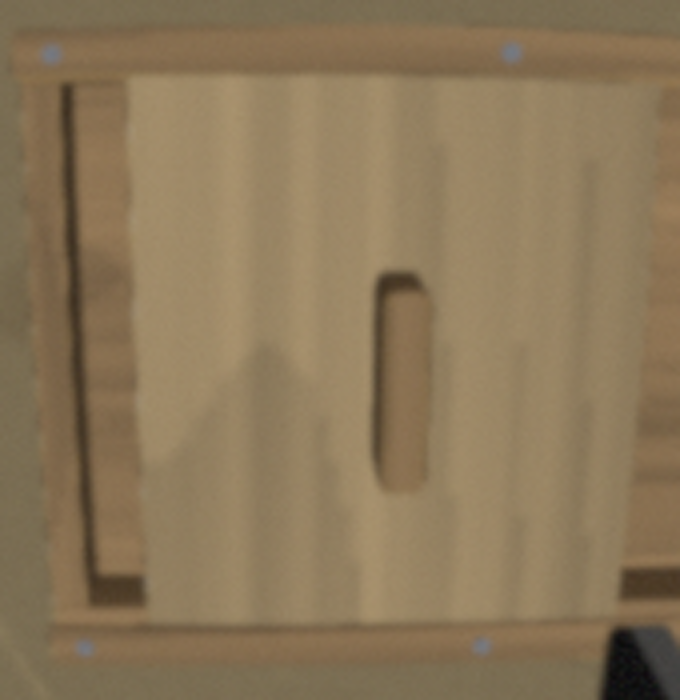

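View pics/w1s.png

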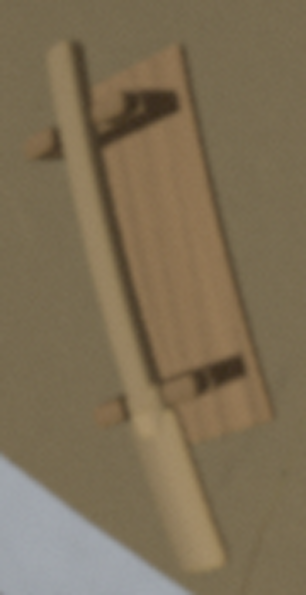

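Run:
```python
from h import *
d=np.load('w1.npz');P=(d['a'],d['b'])
f=lambda x,y,z:wplane(P,(190+(x+.5)/4-.5,90+(y+.5)/4-.5),z).round(4)
g=lambda x,y,z:wplane(P,(15+(x+.5)/3.4-.5,50+(y+.5)/3.4-.5),z).round(4)
print('screws',f(52,54,.046),f(512,52,.046),f(85,648,.046),f(482,645,.046))
print('grip',f(407,390,.0725),f(407,290,.0725),f(407,490,.0725))
print('lid R/L edges',f(134,350,.0405),f(648,350,.0405))
print('right wall in/out',f(73,350,.034),f(37,350,.034))
print('stick handle end, paddle end, neck',g(64,42,.05),g(203,568,.047),g(150,430,.05), 'mid edges',g(85,250,.05),g(117,250,.05))
```

```text
screws [0.4368 0.0768 0.046 ] [0.4326 0.2062 0.046 ] [0.624  0.0826 0.046 ] [0.6197 0.2121 0.046 ]
grip [0.5251 0.178  0.0725] [0.4971 0.1764 0.0725] [0.5546 0.1799 0.0725]
lid R/L edges [0.5247 0.0997 0.0405] [0.52   0.2567 0.0405]
right wall in/out [0.5269 0.0801 0.034 ] [0.5271 0.0689 0.034 ]
stick handle end, paddle end, neck [ 0.3638 -0.1634  0.05  ] [ 0.5837 -0.1163  0.047 ] [ 0.5235 -0.1299  0.05  ] mid edges [ 0.4491 -0.155   0.05  ] [ 0.4505 -0.1371  0.05  ]
```

Run:
```python
from h import *
b=.031; q=down(b+np.pi/2); u=np.array([-np.sin(b),np.cos(b),0])
robot.line_to([.5255,.176,.10],R.from_quat(q).as_quat() if False else None,vel=.2)
robot.command_gripper(.05)
robot.line_to([.5255,.176,.048],vel=.12)
robot.command_gripper(0.0,squeeze=40)
print('open',robot.get_opening(),robot.get_ee_pos(),robot.get_ft_force())
p=np.array(robot.get_ee_pos())
print(robot.line_to(p+u*.145,vel=.1,max_force=12),robot.get_ee_pos(),robot.get_ft_force(),robot.get_t())
```

```text
open 0.013015553687527772 [0.52621177 0.1762531  0.04902144] [-0.76635675 -0.55602678  3.32555255]
True [0.52203013 0.3075908  0.04909313] [-0.53617507 -3.00472798  3.4259373 ] 6.1417
```

Run:
```python
from h import *
robot.command_gripper(.045)
robot.line_to(np.array([.52,.3075,.12]),vel=.2)
robot.move_pose([.50,.12,.24],down(.031+np.pi/2))
p=wpose(); im=robot.snapshot('wrist'); cv2.imwrite('pics/w2.png',im[:,:,::-1]); np.savez('w2.npz',a=p[0],b=p[1]); print(robot.get_t(),p[0])
crop(im,190,70,500,270,2.5,'pics/w2b.png')
```

```text
8.0 [0.49964904 0.12049204 0.23867031]
```

View pics/w2b.png

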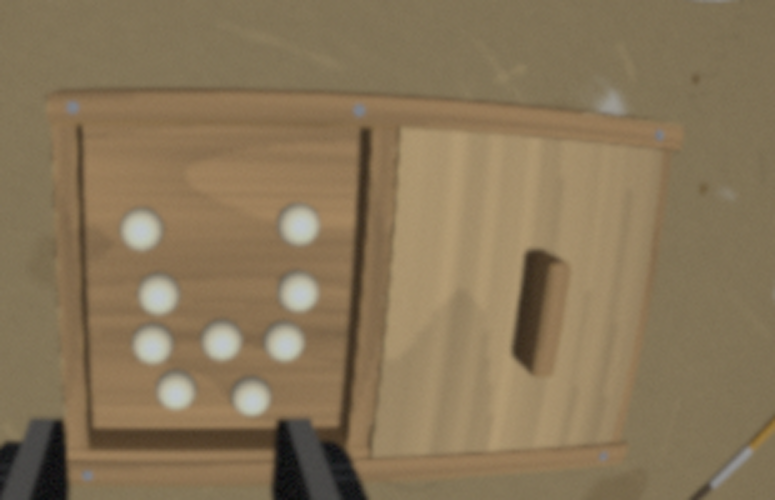

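View pics/w2.png

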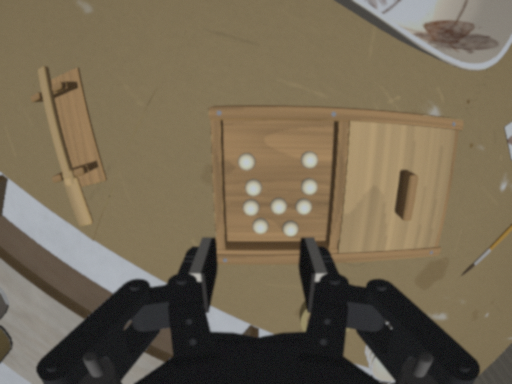

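The lid is open, and nine balls are visible in the box, centred around (278,188) in the wrist picture. Now I'll measure the balls, box walls, lid and stick again.

Run:
```python
from h import *
im=cv2.imread('pics/w2.png')
d=np.load('w2.npz');P=(d['a'],d['b'])
hsv=cv2.cvtColor(im,cv2.COLOR_BGR2HSV); m=((hsv[:,:,1]<70)&(hsv[:,:,2]>120)).astype(np.uint8); m[:140]=0;m[245:]=0;m[:,:225]=0;m[:,340:]=0
n,_,st,c=cv2.connectedComponentsWithStats(m)
f=lambda x,y,z:wplane(P,(190+(x+.5)/2.5-.5,70+(y+.5)/2.5-.5),z)
sc=[f(*a,.046) for a in((72,107),(360,110),(660,135),(88,476),(602,456))]
print('screws',np.round(sc,4))
b=.031; C=np.array([.528,.150]); X=np.array([np.cos(b),np.sin(b)]);Y=np.array([-np.sin(b),np.cos(b)])
loc=lambda p:np.round([(p[:2]-C)@X,(p[:2]-C)@Y],4)
print('screw loc',[loc(s) for s in sc])
for s,cc in zip(st[1:],c[1:]):
  if s[4]>20: print('ball',s[4],loc(wplane(P,cc,.019)))
print('end walls inner top R,L',loc(f(80,250,.034)),loc(f(361,250,.034)),'wallthick out',loc(f(58,250,.034)))
print('floor corners',loc(f(94,429,.008)))
print('grip top mid',loc(f(550,318,.0725)),'lid edges',loc(f(390,300,.0405)),loc(f(655,300,.0405)))
o=cv2.imread('pics/w2.png')[:,:,::-1]; crop(o,20,55,115,235,3.3,'pics/w2s.png')
```

```text
screws [[0.4368 0.0763 0.046 ]
 [0.4326 0.2066 0.046 ]
 [0.4273 0.376  0.046 ]
 [0.6245 0.083  0.046 ]
 [0.6145 0.3808 0.046 ]]
screw loc [array([-0.0935, -0.0709]), array([-0.0936,  0.0595]), array([-0.0937,  0.2291]), array([ 0.0943, -0.07  ]), array([0.0936, 0.228 ])]
ball 231 [-0.0338  0.0374]
ball 237 [-0.0309 -0.0414]
ball 230 [ 0.0029 -0.0329]
ball 223 [0.0016 0.0389]
ball 218 [ 0.0299 -0.0362]
ball 222 [ 0.0281 -0.0002]
ball 211 [0.0291 0.0331]
ball 202 [ 0.0567 -0.0238]
ball 190 [0.0611 0.017 ]
end walls inner top R,L [-0.0241 -0.0704] [-0.0246  0.0668] wallthick out [-0.0242 -0.0811]
floor corners [ 0.0862 -0.0699]
grip top mid [-0.0023  0.1562] lid edges [-0.0009  0.082 ] [-0.0013  0.2461]
```

View pics/w2s.png

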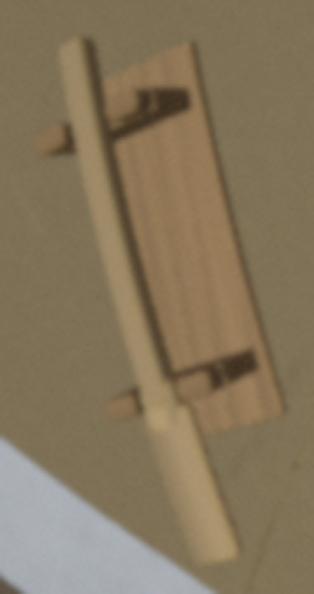

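Run:
```python
from h import *
robot.move_pose([.46,-.150,.2],down(.22+np.pi/2))
p=wpose(); im=robot.snapshot('wrist'); np.savez('w3.npz',a=p[0],b=p[1]); print(robot.get_t(),p[0]); cv2.imwrite('pics/w3f.png',im[:,:,::-1])
crop(im,170,0,350,384,1.56,'pics/w3.png')
```

```text
9.1167 [ 0.4605546  -0.14904642  0.19975091]
```

View pics/w3f.png

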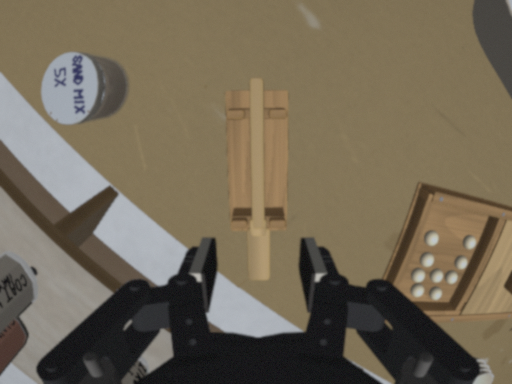

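The stick runs almost straight down the picture, handle end (256,79), neck (259,231), paddle end (259,279).

Run:
```python
from h import *
d=np.load('w3.npz');P=(d['a'],d['b'])
o=cv2.imread('pics/w3f.png')[:,:,::-1]; crop(o,215,60,305,290,2.6,'pics/w3c.png')
h=wplane(P,(256.5,79),.05); n=wplane(P,(258.5,231),.05); t=wplane(P,(259.5,279.5),.0475)
print(h,n,t,np.linalg.norm(h-n),np.linalg.norm(t-h)); print(np.arctan2(*(t-h)[[1,0]]),np.arctan2(*(n-h)[[1,0]]))
# base corners z=.008
for uv in((226,91),(288,92),(286,229)): print(wplane(P,uv,.008))
```

```text
[ 0.36464985 -0.17008784  0.05      ] [ 0.51913373 -0.1332743   0.05      ] [ 0.58342215 -0.1175006   0.0475    ] 0.15880965025850327 0.22501774405244146
0.23589888818221244 0.23393717809552406
[ 0.38236697 -0.20073364  0.008     ]
[ 0.36847473 -0.13367473  0.008     ]
[ 0.52894951 -0.09581495  0.008     ]
```

View pics/w3c.png

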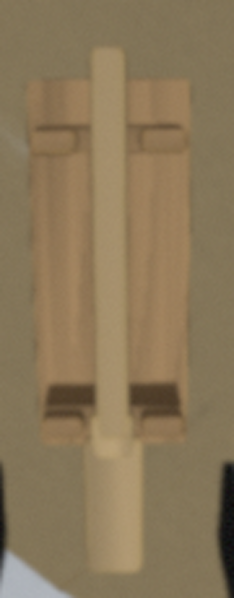

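Run:
```python
from h import *
q=down(.235+np.pi/2)
robot.command_gripper(.05)
robot.line_to([.4565,-.148,.09],q,vel=.2)
print(robot.line_to([.4565,-.148,.0245],vel=.1,max_force=10),robot.get_ee_pos())
robot.command_gripper(0,squeeze=90)
p=np.array(robot.get_ee_pos());print(robot.get_opening(),p,robot.get_orientation(),robot.get_ft_force())
np.savez('grasp.npz',p=p,q=robot.get_orientation())
robot.line_to(p+[0,0,.12],vel=.12)
pp=wpose(); im=robot.snapshot('wrist'); cv2.imwrite('pics/w4.png',im[:,:,::-1]); s=robot.snapshot('side'); crop(s,150,150,300,270,5,'pics/d4.png')
np.savez('w4.npz',a=pp[0],b=pp[1]);print(robot.get_t(),robot.get_opening())
```

```text
False [ 0.45718647 -0.14823184  0.02517194]
0.012335239137834774 [ 0.45711489 -0.14825884  0.02536499] [-0.08313946  0.70172579  0.08259042  0.70274289] [-1.48035156  0.71774536  6.83346503]
12.5333 0.012542440288438633
```

View pics/w4.png

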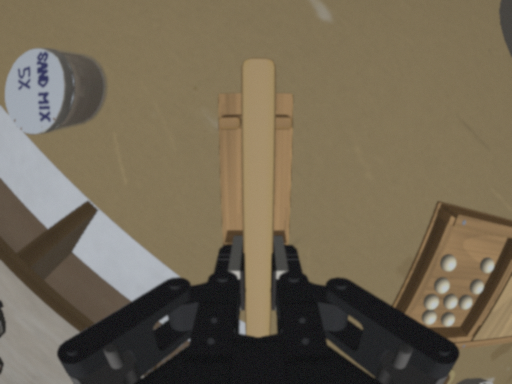

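View pics/d4.png

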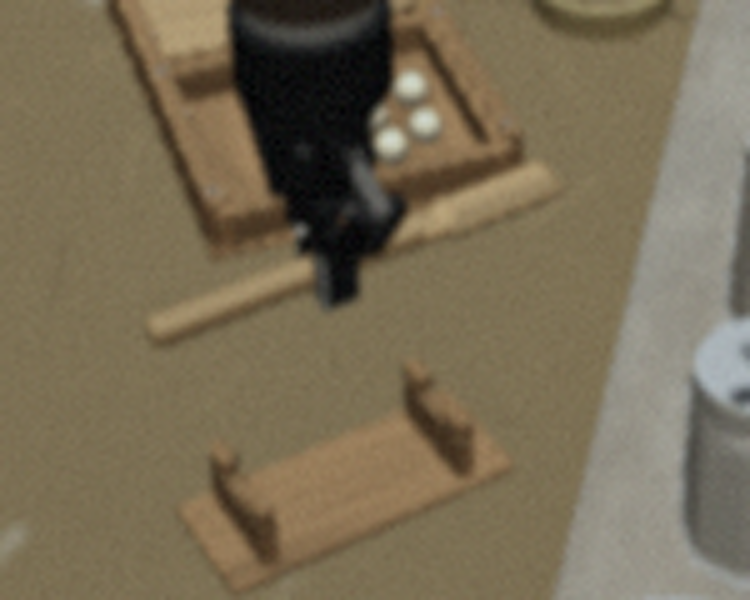

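```bash
cat >> h.py <<'E'
B=.031; C0=np.array([.528,.149,.008])
BX=np.array([np.cos(B),np.sin(B),0]);BY=np.array([-np.sin(B),np.cos(B),0])
PHI,PSI=np.radians(32),.12
SR=stirR(PHI,PSI)
def tcp_box(x,y,z): return tcp_for_tip(C0+x*BX+y*BY+np.array([0,0,z]),SR,L=.135,g=.018)
E
python3 - <<'E'
from h import *
t=robot.get_t()
for a in np.linspace(0,2*np.pi,9):
    assert robot.solve_ik(tcp_box(-.033*np.cos(a),.033*np.sin(a),.009),SR.as_quat()) is not None
robot.line_to([.44,-.04,.29],vel=.3)
robot.move_pose(tcp_box(-.033,0,.12),SR.as_quat())
print(robot.get_ee_pos(),tcp_box(-.033,0,.12),robot.get_q().round(2),robot.get_opening())
pp=wpose();w=robot.snapshot('wrist');cv2.imwrite('pics/w5.png',w[:,:,::-1]);np.savez('w5.npz',a=pp[0],b=pp[1])
cv2.imwrite('pics/d5.png',robot.snapshot('side')[:,:,::-1]);cv2.imwrite('pics/s5.png',robot.snapshot('scene')[:,:,::-1]);print(t,robot.get_t())
E
```

```text
[0.58137537 0.15801803 0.23280343] [0.58119558 0.15836866 0.23294795] [ 0.37 -0.01 -0.84 -0.26 -0.21 -3.01] 0.012044568076069202
12.5333 15.725
```

View pics/w5.png

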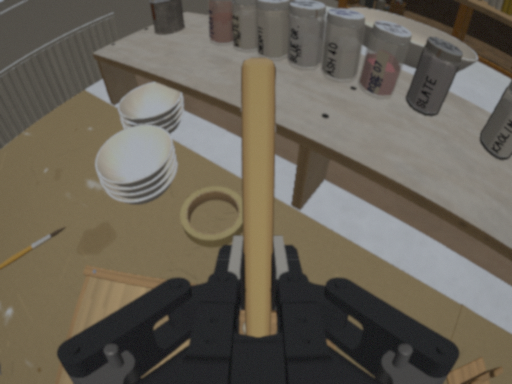

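View pics/d5.png

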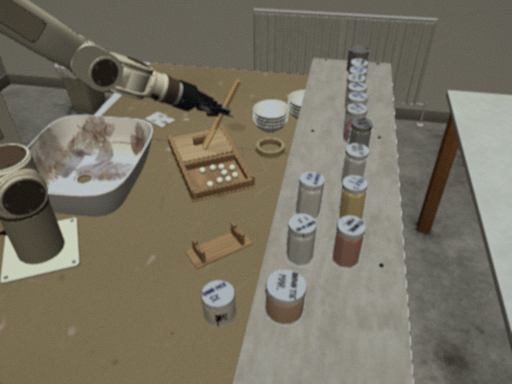

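View pics/s5.png

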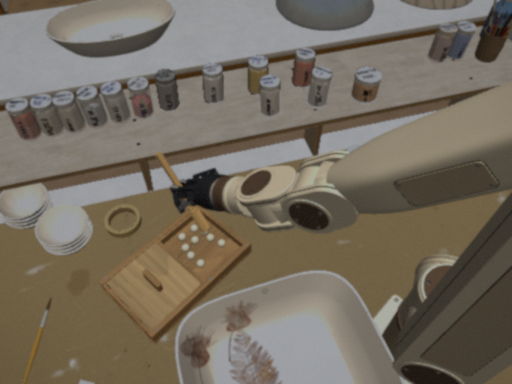

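The stick sits in the hand exactly as before, with the handle in the same wrist pixels. Its tip appears near (205,149) in the side view and (206,233) in the scene view. I'll check those against prediction before going down.

Run:
```python
from h import *
tip=C0-.033*BX+[0,0,.12]; print(proj('side',tip),proj('scene',tip))
for n,f in(('side','d5'),('scene','s5')):
    im=cv2.imread(f'pics/{f}.png')[:,:,::-1].copy(); u=proj(n,tip).astype(int); crop(im,u[0]-40,u[1]-50,u[0]+40,u[1]+30,7,f'pics/{f}c.png')
a=cv2.imread('pics/d5c.png');b=cv2.imread('pics/s5c.png')
for i in(a,b): cv2.drawMarker(i,(280,350),(255,0,0),0,14,1)
cv2.imwrite('pics/tip5.png',cv2.resize(np.hstack([a,b]),None,fx=.7,fy=.7))
```

```text
[202.69611629 147.93025229] [206.52254685 230.752434  ]
```

View pics/tip5.png

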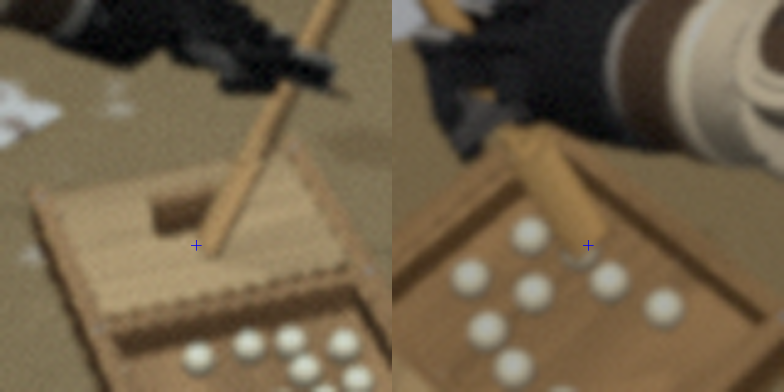

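Run:
```python
from h import *
tip=C0-.033*BX+[0,0,.12]
X,e=tri([('side',(205.2,149.2)),('scene',(206.0,229.8))]); print(X,e,X-tip)
```

```text
[0.50122695 0.14523376 0.12328086] [np.float64(0.0006585834803482033), np.float64(0.0006585834803483079)] [ 0.00621109 -0.0027434  -0.00471914]
```

The tip measures about 6 mm further forward and 5 mm lower than predicted, so it's either slightly pitched in hand or camera error. I'll go down with a force guard to find the floor height, lift off it a few mm, then stir.

Run:
```python
from h import *
dx=-.004
robot.line_to(tcp_box(-.033+dx,0,.03),vel=.15)
r=robot.line_to(tcp_box(-.033+dx,0,-.004),vel=.02,max_force=4)
p=np.array(robot.get_ee_pos()); z0=p[2]-tcp_box(0,0,0)[2]
print('touch',r,'z0',z0,robot.get_ft_force(),robot.get_t())
np.savez('z0.npz',z=z0)
if r:
    robot.line_to(tcp_box(-.033+dx,0,z0+.006),vel=.05); print(robot.get_ft_force())
cv2.imwrite('pics/d6.png',robot.snapshot('side')[:,:,::-1]);cv2.imwrite('pics/s6.png',robot.snapshot('scene')[:,:,::-1])
for n in('d','s'):
    im=cv2.imread(f'pics/{n}6.png')[:,:,::-1]; (crop(im,150,110,270,205,6,'pics/d6c.png') if n=='d' else crop(im,140,180,260,275,6,'pics/s6c.png'))
```

```text
touch True z0 -0.00010063504022425618 [ 0.19009826 -0.32177253  3.41938102] 17.875
[-0.26772789 -1.01507982 -0.40369883]
```

View pics/d6c.png

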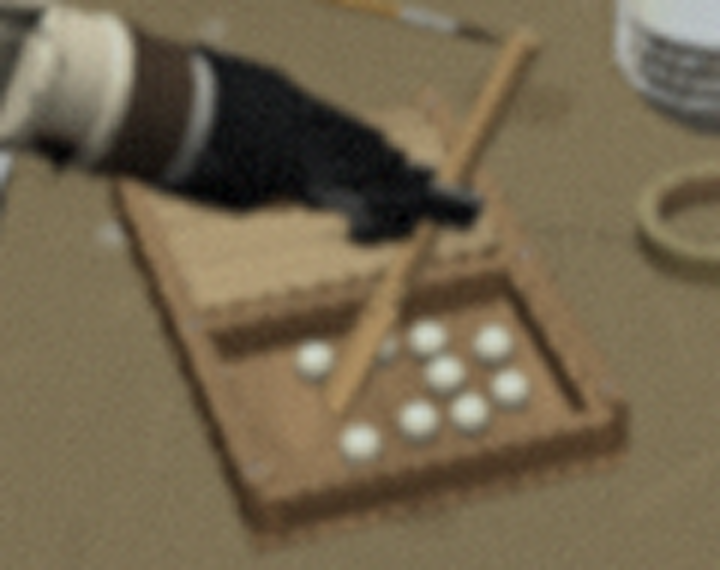

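View pics/s6c.png

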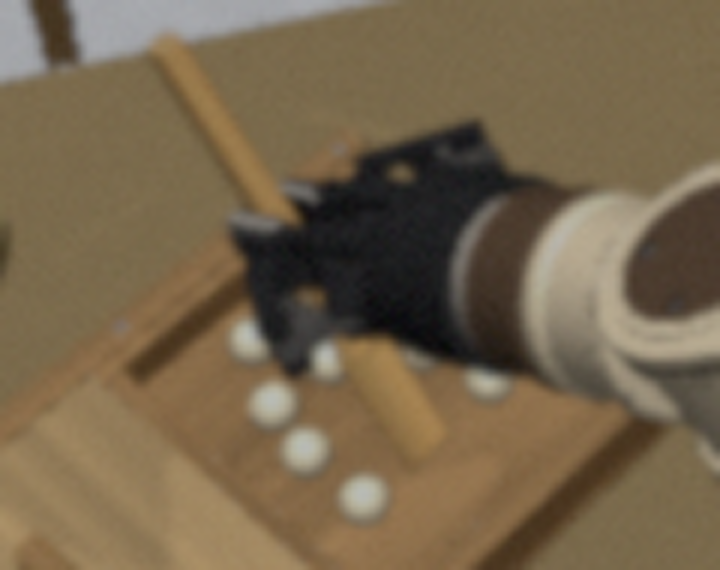

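Run:
```python
from h import *
for n,uv in(('side',(205.7,177.8)),('scene',(211.2,254.8))):
    X=plane(n,uv,.015)-C0; print(n,X@BX,X@BY)
```

```text
side -0.032356395360151335 -0.0016768255297168319
scene -0.03625994813857247 -0.0008136284191280004
```

The tip measures about (−0.034, −0.001) in the box frame, as intended. Now stirring.

Run:
```python
from h import *
dx=-.002;z0=float(np.load('z0.npz')['z'])+.006; N=14; rx,ry=.034,.034; mx=0
for k in range(0,2*N+2):
    a=2*np.pi*k/N
    robot.line_to(tcp_box(-rx*np.cos(a)+dx,ry*np.sin(a),z0),vel=.07)
    F=np.linalg.norm(robot.get_ft_force()); mx=max(mx,F)
    if k%7==0: print(k,np.round(np.array(robot.get_ee_pos())-tcp_box(0,0,0),4),round(F,1),round(robot.get_t(),2))
    if F>30: print('FORCE',k,F);break
print('max',mx,robot.get_opening())
# back to near side
robot.line_to(tcp_box(-rx+dx,0,z0),vel=.07)
cv2.imwrite('pics/d7.png',robot.snapshot('side')[:,:,::-1]);im=cv2.imread('pics/d7.png')[:,:,::-1];crop(im,150,110,270,205,6,'pics/d7c.png')
print(robot.get_t())
```

```text
0 [-0.036  -0.0012  0.0056] 1.1 18.52
7 [0.0319 0.0005 0.0058] 0.5 21.08
14 [-0.0359 -0.0008  0.006 ] 0.7 23.65
21 [0.032  0.0005 0.0058] 1.0 26.22
28 [-0.0359 -0.0008  0.006 ] 1.3 28.78
max 1.5070003504105831 0.012398787368613095
29.5667
```

View pics/d7c.png

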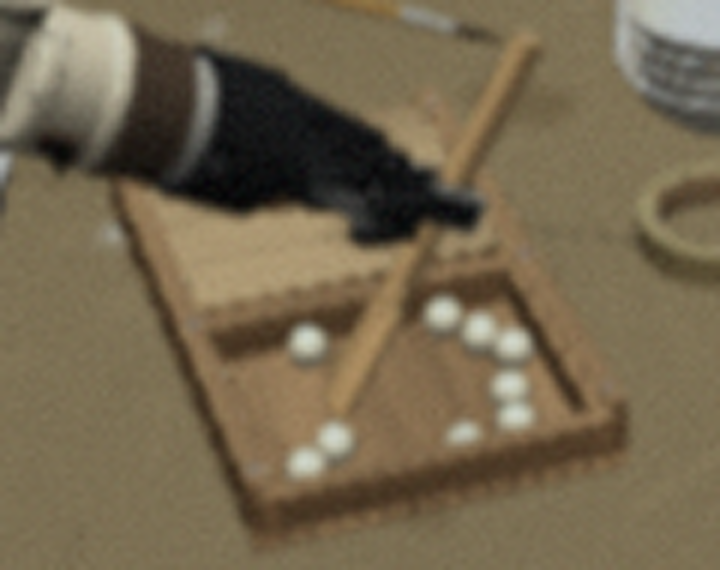

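All nine balls are in the box and shifted to the left, right and far sides. I'll lift straight up and return the same way to the lift pose above the rest, to compare with the earlier picture.

Run:
```python
from h import *
g=np.load('grasp.npz');p=g['p'];q=down(.235+np.pi/2)
robot.line_to(tcp_box(-.036,0,.12),vel=.1)
robot.move_pose([.44,-.04,.29],q)
robot.line_to(p+[0,0,.12],q,vel=.2)
pp=wpose();w=robot.snapshot('wrist');cv2.imwrite('pics/w8.png',w[:,:,::-1]);print(pp[0],robot.get_t(),robot.get_orientation(),g['q'])
crop(robot.snapshot('side'),150,150,300,270,5,'pics/d8.png')
a=cv2.imread('pics/w4.png');b=w[:,:,::-1]; d=cv2.absdiff(a,b)[40:345,200:310].max(); print('maxdiff in stick area',d)
cv2.imwrite('pics/w48.png',np.hstack([a[:,150:380],b[:,150:380]]))
```

```text
[ 0.45762738 -0.14802632  0.14616864] 34.25 [-0.08343098  0.70149717  0.08293572  0.70289591] [-0.08313946  0.70172579  0.08259042  0.70274289]
maxdiff in stick area 64
```

View pics/w48.png

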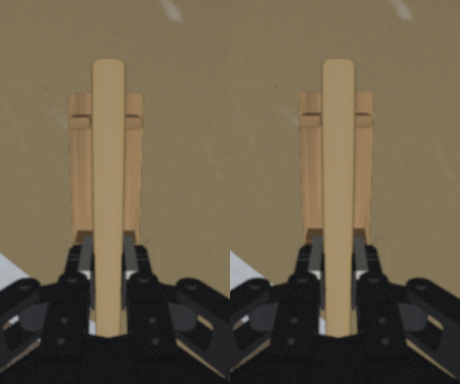

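View pics/d8.png

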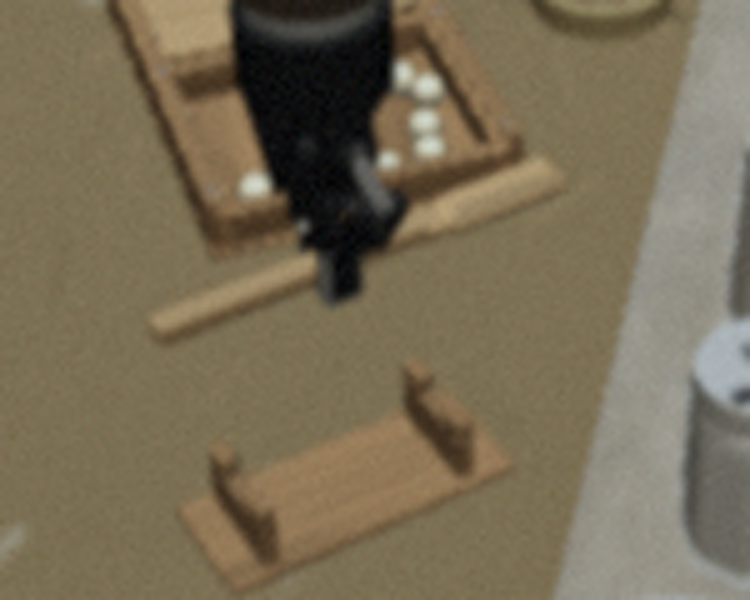

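The stick hasn't shifted in the grip; it matches the pictures taken after the lift. I'll lower it into the notches with a guard, release and retreat.

Run:
```python
from h import *
p=np.load('grasp.npz')['p']
robot.line_to(p+[0,0,.03],vel=.15)
print(robot.line_to(p+[0,0,-.001],vel=.03,max_force=6),robot.get_ee_pos(),p,robot.get_ft_force())
robot.command_gripper(.045)
robot.line_to(np.array(robot.get_ee_pos())+[0,0,.02],vel=.05)
robot.line_to([.4605,-.149,.2],vel=.2)
pp=wpose();w=robot.snapshot('wrist');cv2.imwrite('pics/w9.png',w[:,:,::-1]);np.savez('w9.npz',a=pp[0],b=pp[1])
crop(robot.snapshot('side'),140,100,300,300,3,'pics/d9.png');print(robot.get_t(),robot.get_ft_force())
```

```text
True [ 0.45672769 -0.14812922  0.02537768] [ 0.45711489 -0.14825884  0.02536499] [-0.93739152 -0.53411152  4.40242331]
37.9667 [-0.44399794  0.43320268 -0.34244193]
```

View pics/w9.png

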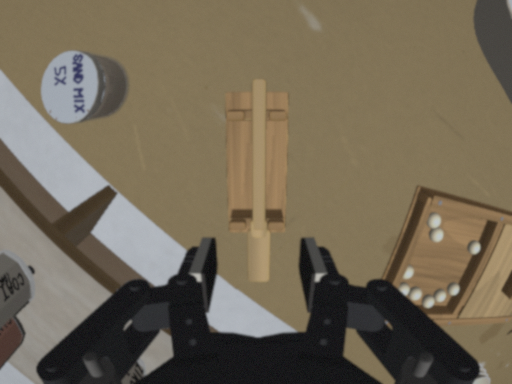

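View pics/d9.png

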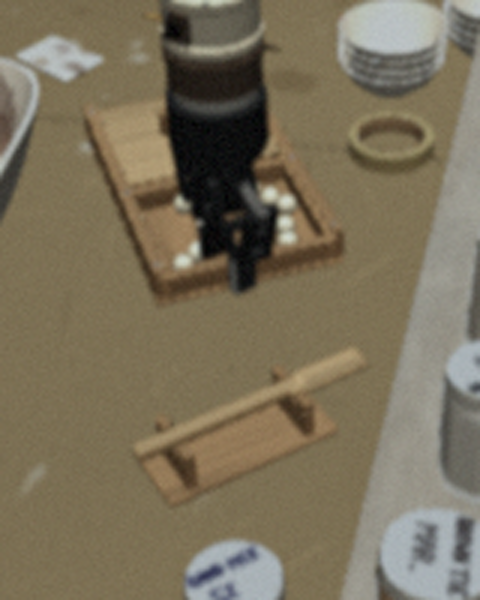

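The stick is back in both notches, with end pixels within about 2 px of the original. I count nine balls. One last look over the box for lid and balls.

Run:
```python
from h import *
robot.move_pose([.50,.12,.24],down(.031+np.pi/2))
P=wpose(); w=robot.snapshot('wrist'); cv2.imwrite('pics/w10.png',w[:,:,::-1]); print(robot.get_t())
hsv=cv2.cvtColor(w,cv2.COLOR_RGB2HSV); m=((hsv[:,:,1]<70)&(hsv[:,:,2]>120)).astype(np.uint8); m[:110]=0;m[245:]=0;m[:,:220]=0;m[:,345:]=0
m=cv2.erode(m,np.ones((3,3)));n,_,st,c=cv2.connectedComponentsWithStats(m)
for s,cc in zip(st[1:],c[1:]):
    X=wplane(P,cc,.019)-C0; print(s[4],np.round([X@BX,X@BY],3))
a=cv2.imread('pics/w2.png')
cv2.imwrite('pics/w210.png',np.vstack([a[90:290,190:490],w[90:290,190:490,::-1]]))
```

```text
39.0833
2 [-0.092 -0.072]
8 [-0.092  0.067]
176 [-0.062 -0.049]
175 [-0.043 -0.034]
162 [-0.033  0.054]
157 [ 0.02  -0.058]
137 [0.044 0.053]
139 [ 0.051 -0.05 ]
140 [ 0.057 -0.023]
272 [0.064 0.022]
```

View pics/w210.png

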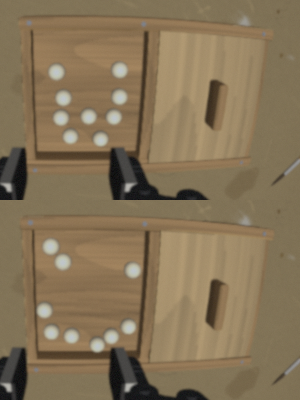

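The lid is unchanged. All nine balls are inside (one blob is two touching balls), and balls on the left, right and far sides have clearly moved. Handing in.

Run:
```python
from station import robot
robot.hold(.3); print(robot.get_t(),robot.get_qd().round(3)); robot.sign_off()
```

```text
39.3833 [ 0.006  0.002  0.001  0.    -0.     0.   ]
the job is handed in; nothing more can be done
```

The job is done and handed in at 39.4 s of the 64 s allowed; no verdict is reported.

- **Lid:** I slid it left by its grip block until it met the stop, at about 159–160 mm open by measurement. The last picture shows it in the same place.
- **Stirring:** The paddle end made two clockwise turns on a radius of about 34 mm, starting and finishing on the near side. I touched the floor first to set the height, so by estimate it ran about 8 mm above it. Force while stirring stayed under 2 N.
- **Stick:** It is back in both notches, within about 2 px of its original place in the wrist picture.
- **Balls:** All nine are in the box, and in the last wrist picture the left, right and far groups no longer match where they started, by more than 10 mm.
- **Tape roll and jar:** I never went near either. The jar looks unmoved in the wrist pictures. I did not measure the tape roll, but it shows where it was in the side view.

**Disagreements:**
- The fixed cameras and the wrist camera differed by 3–5 mm on the box, and by up to 10 mm on the stick's handle end. I settled the stick with a close-up.
- Before stirring, the fixed cameras put the paddle tip about 6 mm further forward and 5 mm lower than predicted. The floor touch showed it was in fact about 2.5 mm higher, and I corrected the height from that.

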